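Lock the sample carrier with its quarter-turn T-key

ROBOT

A 7-joint arm with a two-finger parallel gripper is mounted at the origin on the work surface; the furniture and walls round the work are solid. World frame = base frame: x ahead of the robot, y to its left, z up, the work surface at z = 0. Lengths are in m, angles in rad, forces in N, time in s.
With the tool pointing down it reaches from about 0.425 to 0.875 m from the base axis. Payload 4.7 kg.
Tool frame: the origin (TCP) lies midway between the tips of the shut fingers; the grasp point (between the pads) lies 19 mm behind it; z points along the fingers, y is the direction in which the jaws open and shut (so a half turn about z gives the same grasp; the last joint's range is limited). The gripper opens to 87 mm and grips with 3 to 60 N. Pads are 19 mm wide; open, the fingers measure 117 mm over their backs; the gripper's body (75 mm by 190 mm) begins 51 mm behind the grasp point.
Start: joints at [0.014, 0.321, -0.07, 1.45, 0.023, 1.371, -0.057], TCP at [0.65, -0, 0.223] pointing down, gripper open.
Joint ranges: [-2.86, 2.86], [-0.3, 2.09], [-1.38, 1.24], [0.06, 2.45], [-1.56, 4.7], [0.09, 2.05], [-2.69, 2.69]. Speed limits (rad/s): [2.57, 2.57, 3.14, 3.14, 3.14, 3.14, 3.14].

INTERFACE

Orientations are given as a rotation vector (axis times angle).
In Python, from bench import monitor, eyes, order gives the robot as it stands. The module is installed in compiled form; this text tells all that it offers.
- The arm moves only by the shell command python3 -m pendant 'ROWS' [FORCE]. ROWS is JSON, a list of rows, each a list of 3 entries, a list of its own where there are three numbers: the turn, a rotation vector about the tool's x, y, z in degrees, then the shift along the tool's x, y, z in m, then the gripper command: -1 is fully open, 1 is shut, values between are in proportion. In form: [[[rx, ry, rz], [tx, ty, tz], hand], ...]. A call has 1 to 8 rows; each row shifts and turns the commanded pose from where the row before left it, along the tool's axes as they then stand; what a row does not reach is not made up. A row lasts 1/8 s, in which the tool goes at most 62.5 mm and 10.7 degrees, less where a joint would pass 70% of its speed; a pose out of reach is approached as far as the arm can. A call is refused whole if a number of a shift passes 0.0625 or a number of a turn 10.7, either way. A call with a gripper value outside its range is refused whole. The fingers move at their own pace and stop on an object; FORCE is the grip in N (left out, the last holds). Time passes only in rows, so rows that do not move let the fingers close. It gives the time, the measured TCP pose, the force and the opening at its end, in the units of the state.
- monitor.get_state(): the state, without advancing time (a new reading comes with each control period).
- eyes.get_image(name): name is "scene" or "side" or "wrist"; returns a dict with "color" (420x560x3 uint8, red, green, blue), "range_z" (420x560 float32, m along the optical axis (not along the pixel's ray), 0 where there is no reading), "fx", "fy", "cx", "cy" (pixels), "world_to_cam" (4x4, takes a point from world to camera coordinates). Camera axes: x right, y up, looking along -z (the intrinsics and any distortion apply to the point x, -y, -z); pixel columns grow to the right and rows downward; lengths in m; the calibration is good to about 2 mm. A picture is of the moment at which its call begins.
- order.close_job(): hands the job in, once; it reports no verdict.
The state is a dict: "time": time; "joint_positions": joint angles; "qd": joint speeds; "joint_torque": joint torques, N m; "position": TCP position; "tool_rot": TCP orientation; "ft_force": force on the tool from outside, world axes, zero at the start; "torque": the same for the moment, N m; "grip_width": opening from 0.0 (shut) to 1.0 (fully open).
Only numpy, scipy, OpenCV 4.12 (cv2) and the standard library are available. Lean on these libraries where they do the work, as an engineer would, in place of code of your own. Each camera call takes 0.05 s, during which the arm holds its last target.

TASK

Take the T-key from its black stand and lock the sample carrier with it: pass the key's T-head down through the slot in the carrier's lid, press it gently against the spring inside, give it a quarter turn and let it rise into its catch, so that the key stays upright with its grip square across the slot. Never force the key (no more than 30 N against the carrier), let go of it once it is locked, and leave the other things on the desk where they are.

Things in the scene. Friction and masses are not known exactly. Their poses are not given: they have to be found in the camera images.
- key_grip (a point): Centre to grip at of the loose T-key: a black paddle 14 mm thick (x), 50 mm long (y), 34 mm tall, from 19 mm below this point to 15 mm above it, at the top of the key; grasp it across its 14 mm. z is up along the stem. The steel T-head at the foot of the key lies along the same y. Half a turn leaves the key the same
- key_head (a point): Centre of the key's steel T-head, a cross bar 8 mm (x) by 32 mm (y) by 7 mm tall at the foot of the key, 87.5 mm straight below key_grip; same axes. A round stem of 9 mm diameter joins it to the paddle, with a collar 17 mm across and 4 mm tall just under the paddle
- key: The whole T-key, about 60 g and 106 mm tall, upright in its stand at the start; origin at the centre of the underside of its T-head, axes as key_head
- key_stand: Fixed black stand of the key, 56 x 66 mm, 40 mm tall, origin at the centre of its underside; the T-head stands in a well 11 mm (its x) by 35 mm (its y), whose floor is 10 mm above the desk, so the key must be lifted 30 mm to come clear
- carrier: The sample carrier, a fixed grey box with a white lid, 120 mm (x) by 150 mm (y), 86 mm tall, with a steel lock plate (70 x 70 mm) in the middle of its lid and a hidden lock below it; origin at the centre of its underside, z up
- lock_slot (a point): Centre of the slot in the lock plate, level with the plate's top, 86 mm above the desk; axes as carrier. The slot is 12 mm wide (x) and 37 mm long (y) and its plain edges have no lead-in. Hidden below is a steel catch block with the same slot; in its underside is a groove 12.5 mm wide and 5 mm deep along x, square across the slot, into which the T-head must rise
- catch_top (a point): Point 26 mm below lock_slot, the highest place of the groove's ceiling: the block (with its plunger) sits 0 to 24 mm lower than this, differently each time, which is not shown and must be felt. A spring plunger meets the underside of the inserted T-head 6 mm below the groove's ceiling
- catch_low (a point): Point 50 mm below lock_slot, the lowest place of the groove's ceiling. The plunger pushes up with 3 N at first touch and 1.6 N more per mm. Pressed 6 mm (12.5 N) the head is below the block and turns freely either way, with no stop; with less it jams. At 9.5 mm (18 N) it bottoms hard. Once square (within 7 degrees), the head rises into the groove and is held there by about 5 N
- mid_cup: Bystander: clear lidded cup, 58 mm across, 65 mm tall, standing between the carrier and the key stand; origin at the centre of its underside
- far_cup: Bystander: clear lidded cup, 58 mm across, 65 mm tall, to the right; origin at the centre of its underside
Things that resemble listed ones, but are neither listed nor needed, are in the scene too. What is shaped like the key but red is not meant.

How it is judged:
By the outcome, as a careful person would: the job done as asked, in the order asked, and still so for the second after the job is handed in, with the robot touching nothing.
It also fails if it takes over 59 s, if anything falls off the work surface, if the arm or the gripper's body presses on something with over 40 N, if the wrist force passes 120 N, or if a joint passes its speed limit or range.

## Working session

There is one attempt and no reset: what is moved stays moved. The work goes in short steps, Python scripts to look and compute and a shell command to move; the robot and the scene stay as the last step left them, time stands still between calls to the robot, and variables do not carry over. Pictures are saved under pics/ and viewed, and the job is handed in when it is done.

```bash
mkdir -p pics
cat > h.py <<'E'
from bench import monitor, eyes, order
import numpy as np, cv2
from scipy.spatial.transform import Rotation as R
def grab(n,tag):
    im=eyes.get_image(n); cv2.imwrite(f'pics/{tag}.png',cv2.cvtColor(im['color'],cv2.COLOR_RGB2BGR)); np.savez(f'pics/{tag}.npz',**im); return im
def pts(im):
    z=im['range_z']; h,w=z.shape; v,u=np.mgrid[:h,:w]
    p=np.stack([(u-im['cx'])/im['fx']*z,-(v-im['cy'])/im['fy']*z,-z,np.ones_like(z)],-1)
    P=p@np.linalg.inv(im['world_to_cam']).T
    P[z<=0]=np.nan
    return P[...,:3]
def ld(tag): return dict(np.load(f'pics/{tag}.npz',allow_pickle=True))
E
python3 - <<'E'
from h import *
for n in ['scene','side','wrist']:
    im=grab(n,n+'0'); print(n,[k for k in im], im['fx'],im['cx'],im['cy']); print(np.linalg.inv(im['world_to_cam']).round(3))
print(monitor.get_state())
E
```

```text
scene ['color', 'range_z', 'fx', 'fy', 'cx', 'cy', 'world_to_cam'] 529.4431395854874 271.27925846680563 206.18214688487055
[[ 0.648  0.328 -0.687 -0.337]
 [-0.761  0.261 -0.593 -0.714]
 [-0.015  0.908  0.419  0.53 ]
 [ 0.     0.     0.     1.   ]]
side ['color', 'range_z', 'fx', 'fy', 'cx', 'cy', 'world_to_cam'] 410.9312760768171 279.3057917978727 215.20427513738792
[[ 0.918  0.2   -0.342  0.128]
 [-0.396  0.442 -0.805 -0.768]
 [-0.01   0.874  0.485  0.522]
 [ 0.     0.     0.     1.   ]]
wrist ['color', 'range_z', 'fx', 'fy', 'cx', 'cy', 'world_to_cam'] 359.7635256847885 278.8982080306249 214.05310660670685
[[ 1.    -0.001  0.001  0.651]
 [ 0.     0.955  0.298  0.082]
 [-0.001 -0.298  0.955  0.385]
 [ 0.     0.     0.     1.   ]]
{'time': 0.15, 'joint_positions': array([ 0.01407101,  0.32163789, -0.07007718,  1.4513961 ,  0.02259112,
        1.37079376, -0.05691712]), 'qd': array([ 7.93614060e-04, -1.67351060e-03,  3.77449825e-04, -4.62490456e-03,
       -7.78453054e-05,  1.93473062e-04,  2.29808938e-04]), 'joint_torque': array([ 2.16972071e-04, -4.91794288e+01, -4.04079035e-01, -3.12878716e+01,
       -6.39387709e-02,  4.04033612e-02,  9.90178205e-05]), 'position': array([ 6.49582874e-01, -2.90567188e-05,  2.21721668e-01]), 'tool_rot': array([-2.22072759e+00, -2.22078824e+00,  1.69514462e-03]), 'ft_force': array([-0.89806373,  0.3884125 ,  0.03224398]), 'torque': array([ 0.02186574, -0.02495178,  0.04099552]), 'grip_width': 0.9961848210761819}
```

View pics/scene0.png

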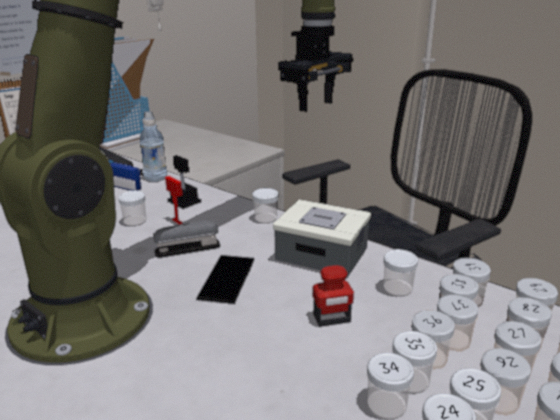

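View pics/side0.png

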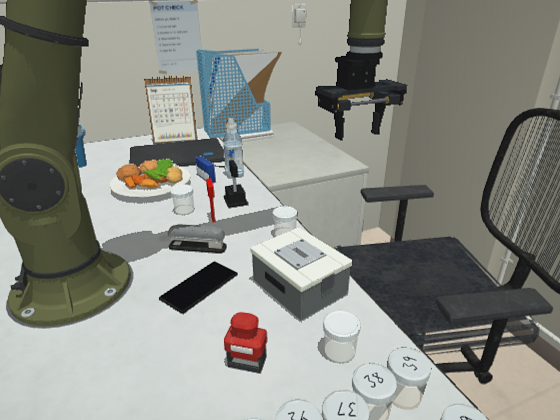

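View pics/wrist0.png

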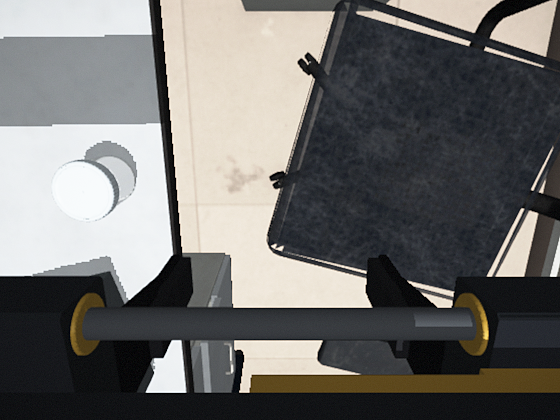

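The scene camera and side camera show the carrier with its lock plate at about (325,215) and (300,253). The black stand with the black key is at about (183,190) and (234,185), with the red decoy to its left. One cup stands between them at (265,205). Next I measure these in 3D.

Run:
```python
from h import *
for n in ['scene0','side0']:
    im=ld(n); P=pts(im); c=im['color'].astype(int)
    z=P[...,2]; 
    # lid
    m=(abs(z-0.086)<0.006)&(P[...,0]>0.3)&(P[...,0]<1.0)&(abs(P[...,1])<0.3)
    k,l,s,ce=cv2.connectedComponentsWithStats(m.astype(np.uint8))
    i=1+np.argmax(s[1:,4]); Q=P[l==i]; 
    print(n,'lid',s[i],cv2.minAreaRect(Q[:,:2].astype(np.float32)*1000),np.median(Q[:,2]))
    dark=(c.max(-1)<70)&(P[...,0]>0.3)&(P[...,0]<1)&(z>0.02)&(z<0.2)
    k,l,s,ce=cv2.connectedComponentsWithStats(dark.astype(np.uint8))
    for i in range(1,k):
        if s[i,4]>40:
            Q=P[l==i]; print(s[i],np.nanmean(Q,0).round(3),np.nanmin(Q,0).round(3),np.nanmax(Q,0).round(3))
im=ld('side0');b=cv2.cvtColor(im['color'],cv2.COLOR_RGB2BGR)
a=cv2.resize(b[130:220,180:300],(480,360),interpolation=3); e=cv2.resize(b[225:320,240:360],(480,380),interpolation=3)
cv2.imwrite('pics/z1.png',np.vstack([a,e]))
```

```text
scene0 lid [ 273  200   98   42 2460] ((413.1800537109375, -194.4409942626953), (127.36363983154297, 154.2552947998047), 14.103703498840332) 0.08487415253108027
[ 99 147  32  18 157] [0.474 0.592 0.022] [0.451 0.508 0.02 ] [0.501 0.702 0.024]
[174 156  15  17 191] [0.411 0.211 0.103] [0.406 0.191 0.083] [0.419 0.24  0.118]
[177 184  20  17 199] [0.411 0.194 0.034] [0.326 0.119 0.02 ] [0.435 0.23  0.08 ]
[ 276  222   93   49 2008] [ 0.371 -0.221  0.046] [ 0.337 -0.281  0.02 ] [ 0.49  -0.138  0.078]
side0 lid [ 251  228  102   61 3138] ((413.21636962890625, -193.2508544921875), (125.54401397705078, 156.0918426513672), 14.435102462768555) 0.08405422873537977
[162 139  61  25 937] [0.392 0.627 0.022] [0.3   0.508 0.02 ] [0.498 0.743 0.026]
[229 160   9  18 109] [0.411 0.207 0.104] [0.406 0.191 0.081] [0.42  0.241 0.118]
[225 185  20  16 230] [0.41  0.205 0.035] [0.39  0.186 0.02 ] [0.437 0.246 0.051]
[265 271  21  23 178] [ 0.355 -0.21   0.046] [ 0.346 -0.24   0.032] [ 0.364 -0.178  0.055]
```

View pics/z1.png

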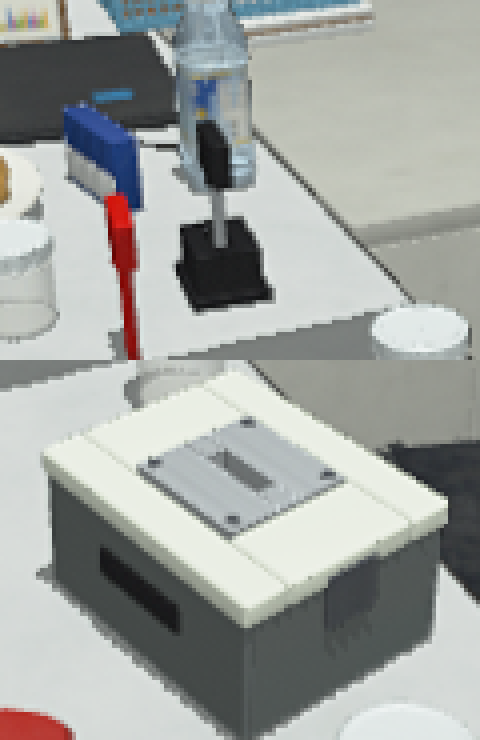

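Run:
```python
from h import *
for n in ['scene0','side0']:
    im=ld(n); P=pts(im); c=im['color'].astype(int); z=P[...,2]
    red=(c[...,0]>120)&(c[...,1]<70)&(P[...,0]>0.1)&(P[...,0]<1)
    k,l,s,ce=cv2.connectedComponentsWithStats(red.astype(np.uint8))
    for i in range(1,k):
        if s[i,4]>40:
            Q=P[l==i]; print(s[i],np.nanmean(Q,0).round(3),np.nanpercentile(Q,3,axis=0).round(3),np.nanpercentile(Q,97,axis=0).round(3))
    # everything higher than 0.05 in area, by grid
    m=(P[...,0]>0.25)&(P[...,0]<0.62)&(P[...,1]>-0.3)&(P[...,1]<0.4)&(z>0.05)&(z<0.25)
    k,l,s,ce=cv2.connectedComponentsWithStats(m.astype(np.uint8))
    for i in range(1,k):
        if s[i,4]>20:
            Q=P[l==i]; print('  tall',s[i],np.nanpercentile(Q,3,axis=0).round(3),np.nanpercentile(Q,97,axis=0).round(3))
    m=(z>0.085)&(z<.13)&(abs(P[...,0]-.413)<.03)&(abs(P[...,1]-.215)<.05)
    print(cv2.minAreaRect(P[m][:,:2].astype(np.float32)*1000), m.sum())
```

```text
[165 177  16  10  56] [0.329 0.141 0.105] [0.323 0.122 0.101] [0.335 0.167 0.108]
[322 266  25  13 265] [ 0.257 -0.326  0.092] [ 0.24  -0.342  0.088] [ 0.274 -0.311  0.095]
[314 280  39  19 330] [ 0.25  -0.333  0.062] [ 0.229 -0.352  0.058] [ 0.279 -0.306  0.065]
  tall [299 100   9  13 107] [ 0.596 -0.014  0.224] [0.604 0.008 0.249]
  tall [143 112  23  54 861] [0.446 0.37  0.054] [0.49  0.398 0.179]
  tall [165 155  25  49 588] [0.323 0.121 0.056] [0.419 0.236 0.117]
  tall [122 166  18   9 108] [0.373 0.362 0.051] [0.4   0.399 0.062]
  tall [253 188  26  17 361] [ 0.442 -0.027  0.051] [0.493 0.024 0.066]
  tall [118 191  28  17 326] [0.252 0.195 0.051] [0.299 0.246 0.066]
  tall [ 273  200   98   56 3754] [ 0.342 -0.276  0.052] [ 0.474 -0.128  0.088]
  tall [175 221  41  11 240] [ 0.252 -0.     0.051] [0.31  0.045 0.056]
((414.5558166503906, 216.42398071289062), (53.23955535888672, 17.318830490112305), 87.3336410522461) 233
[206 178   9  44 157] [0.33  0.139 0.072] [0.323 0.121 0.006] [0.338 0.164 0.107]
[ 224  313   42   48 1039] [ 0.256 -0.334  0.07 ] [ 0.229 -0.355  0.039] [ 0.282 -0.312  0.093]
  tall [224 118  19  69 794] [0.408 0.193 0.055] [0.49  0.397 0.177]
  tall [335 126   9  15 101] [ 0.596 -0.013  0.223] [0.605 0.009 0.249]
  tall [202 161  13   8  72] [0.373 0.363 0.051] [0.398 0.398 0.061]
  tall [206 179   9  25 144] [0.322 0.12  0.052] [0.337 0.164 0.107]
  tall [172 185  22  15 253] [0.252 0.195 0.051] [0.298 0.248 0.066]
  tall [273 206  25  17 349] [ 0.442 -0.026  0.052] [0.493 0.024 0.066]
  tall [188 225  33   9 201] [0.252 0.001 0.05 ] [0.308 0.046 0.055]
  tall [ 251  228  102   74 4417] [ 0.344 -0.277  0.053] [ 0.477 -0.128  0.087]
((414.3315124511719, 215.88522338867188), (51.72365188598633, 13.714954376220703), 84.40182495117188) 123
```

```bash
python3 -m pendant '[[[0,0,0],[0.036,-0.040,0],-1],[[0,0,0],[0.036,-0.040,0],-1],[[0,0,0],[0.036,-0.040,0],-1],[[0,0,0],[0.036,-0.040,0],-1],[[0,0,0],[0.036,-0.038,0],-1],[[0,0,0],[0.036,-0.038,0],-1],[[0,0,0],[0,0,0],-1]]' 20
python3 - <<'E'
from h import *
s=monitor.get_state();print(s['position'],R.from_rotvec(s['tool_rot']).as_matrix().round(3),s['time'])
im=grab('wrist','w1'); print(np.linalg.inv(im['world_to_cam']).round(4))
E
```

```text
time: 1.02
position: [0.411, 0.2193, 0.2228]
tool_rot: [-2.213, -2.23, -0.001]
ft_force: [0.2, -0.4, 0.0]
grip_width: 1.0
[0.4110005  0.21931281 0.22275931] [[-0.008  1.     0.   ]
 [ 1.     0.008  0.   ]
 [ 0.     0.    -1.   ]] 1.025
[[ 1.000e+00 -7.300e-03 -2.700e-03  4.113e-01]
 [ 7.700e-03  9.547e-01  2.974e-01  3.012e-01]
 [ 4.000e-04 -2.974e-01  9.548e-01  3.860e-01]
 [ 0.000e+00  0.000e+00  0.000e+00  1.000e+00]]
```

View pics/w1.png

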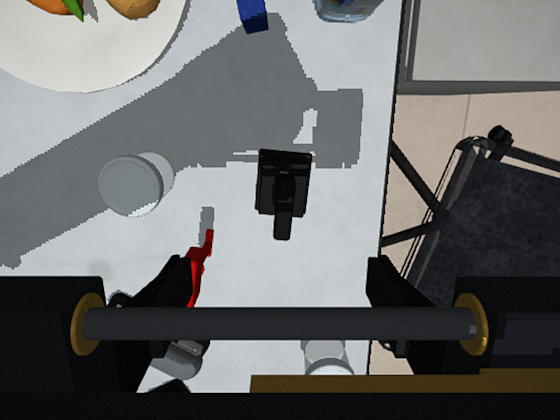

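The wrist view shows the paddle's top end at about (283,220–240) over the stand at (284,185). The red key is at (205,250), clear of the left finger path.

Run:
```python
from h import *
im=ld('w1'); P=pts(im); z=P[...,2]
m=np.zeros(z.shape,bool); m[140:260,240:330]=True
for lo,hi in [(.108,.13),(.03,.05),(.085,.13)]:
    k=m&(z>lo)&(z<hi); Q=P[k]; r=cv2.minAreaRect(Q[:,:2].astype(np.float32)*1000); print(lo,k.sum(),r,np.median(Q[:,2]), Q.min(0).round(4),Q.max(0).round(4))
b=cv2.cvtColor(im['color'],cv2.COLOR_RGB2BGR); cv2.imwrite('pics/z2.png',np.clip(cv2.resize(b[140:260,240:330],(600,800)[:2],interpolation=3).astype(int)*2,0,255)[:600])
```

```text
0.108 1089 ((415.5719299316406, 219.3430633544922), (50.08650207519531, 14.002077102661133), 85.01909637451172) 0.11674481301151746 [0.4073 0.1947 0.1085] [0.4243 0.2444 0.1191]
0.03 1835 ((415.516845703125, 219.05377197265625), (56.40243148803711, 46.06016159057617), 84.99109649658203) 0.040957306650035 [0.3912 0.1901 0.0301] [0.4402 0.2488 0.0435]
0.085 1198 ((415.5518798828125, 219.3426971435547), (50.08982849121094, 14.013461112976074), 84.95744323730469) 0.1166204421190691 [0.407  0.1947 0.0855] [0.4243 0.2445 0.1191][ WARN:0@0.129] global loadsave.cpp:1063 imwrite_ Unsupported depth image for selected encoder is fallbacked to CV_8U.
```

View pics/z2.png

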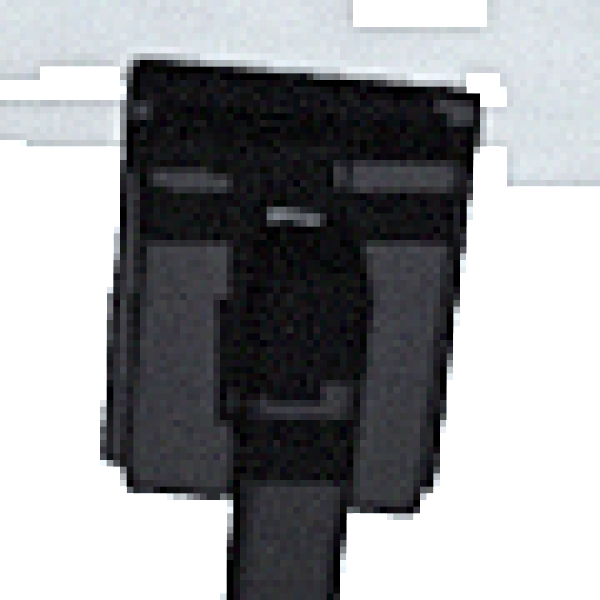

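```bash
python3 -m pendant '[[[0,0,5.4],[0,0.003,0.025],-1],[[0,0,0],[0,0,0.025],-1],[[0,0,0],[0,0,0],-1],[[0,0,0],[0,0,0],-1]]'
python3 - <<'E'
from h import *
s=monitor.get_state();print(s['position'],R.from_rotvec(s['tool_rot']).as_matrix().round(4),s['qd'].round(3))
M=R.from_rotvec(s['tool_rot']).as_matrix(); print('need tool',M.T@(np.array([.4156,.2193,.084])-s['position']))
E
```

```text
time: 1.58
position: [0.418, 0.2155, 0.1733]
tool_rot: [2.325, 2.113, 0.001]
ft_force: [0.8, -0.5, 0.3]
grip_width: 0.999
[0.41796828 0.21552717 0.17328029] [[ 9.540e-02  9.954e-01  8.000e-04]
 [ 9.954e-01 -9.540e-02  3.000e-04]
 [ 4.000e-04  8.000e-04 -1.000e+00]] [-0.003 -0.01  -0.007 -0.01  -0.002 -0.001 -0.   ]
need tool [ 0.00349636 -0.00278505  0.08927951]
```

Run:
```python
from h import *
im=grab('wrist','w2'); P=pts(im); z=P[...,2]
k=(abs(P[...,0]-.4156)<.035)&(abs(P[...,1]-.219)<.05)&(z>.1)&(z<.13)
k,l,s,c=cv2.connectedComponentsWithStats(k.astype(np.uint8)); i=1+np.argmax(s[1:,4]); Q=P[l==i]
print(s[i],cv2.minAreaRect(Q[:,:2].astype(np.float32)*1000),np.median(Q[:,2]))
s=monitor.get_state();M=R.from_rotvec(s['tool_rot']).as_matrix();print(s['position'],M[:2,1]); 
c=np.array(cv2.minAreaRect(Q[:,:2].astype(np.float32))[0]);print('need',M.T@(np.r_[c,.084]-s['position']))
```

```text
[ 262  186   22   77 1598] ((415.3369140625, 219.84228515625), (49.11212921142578, 13.665447235107422), 84.55768585205078) 0.1166943466893947
[0.41805285 0.21586889 0.1736444 ] [ 0.99547256 -0.09503787]
need [ 0.00362386 -0.00321361  0.08964275]
```

View pics/w2.png

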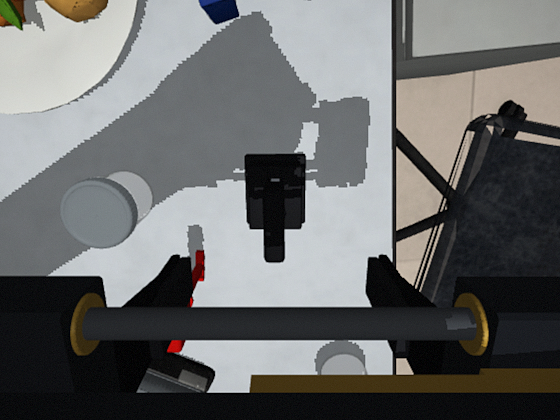

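The second measurement agrees with the first within 0.5 mm. I'm descending and gripping.

```bash
python3 -m pendant '[[[0,0,0],[0.0035,-0.003,0.03],-1],[[0,0,0],[0,0,0.03],-1],[[0,0,0],[0,0,0.029],-1],[[0,0,0],[0,0,0],-1],[[0,0,0],[0,0,0],1],[[0,0,0],[0,0,0],1],[[0,0,0],[0,0,0],1],[[0,0,0],[0,0,0],1]]' 45
python3 - <<'E'
from h import *
s=monitor.get_state();print(s['position'],R.from_rotvec(s['tool_rot']).as_matrix()[:,1].round(4),s['grip_width']*87,s['ft_force'])
E
```

```text
time: 2.62
position: [0.4147, 0.2199, 0.0841]
tool_rot: [2.323, 2.114, 0.001]
ft_force: [0.0, -1.4, -0.4]
grip_width: 0.632
[0.41465383 0.21985626 0.08406102] [ 9.956e-01 -9.410e-02  9.000e-04] 54.97562832222322 [ 0.01840145 -1.43834952 -0.41464199]
```

```bash
python3 -m pendant '[[[0,0,0],[0,0,0],1],[[0,0,0],[0,0,0],1],[[0,0,0],[0,0,0],1],[[0,0,0],[0,0,0],1],[[0,0,0],[0,0,0],1]]' 45
python3 - <<'E'
from h import *
s=monitor.get_state();print(s['position'],s['grip_width']*87,s['ft_force'],s['torque'])
E
```

```text
time: 3.25
position: [0.4143, 0.2197, 0.0835]
tool_rot: [2.323, 2.114, -0.0]
ft_force: [0.1, -0.1, 0.0]
grip_width: 0.158
[0.41434667 0.21972844 0.08351861] 13.750264866976147 [ 0.09731981 -0.0947165   0.01560297] [-0.00719699 -0.00446616  0.01785231]
```

```bash
python3 -m pendant '[[[0,0,0],[0,0,-0.01],1],[[0,0,0],[0,0,-0.016],1],[[0,0,0],[0,0,-0.02],1],[[0,0,0],[0,0,-0.025],1],[[0,0,0],[0,0,-0.03],1],[[0,0,0],[0,0,-0.03],1],[[0,0,0],[0,0,0],1]]'
python3 - <<'E'
from h import *
s=monitor.get_state();print(s['position'],s['grip_width']*87,s['ft_force'],s['torque'])
M=R.from_rotvec(s['tool_rot']).as_matrix()
for t in [[.49,.01,.215],[.425,-.18,.215]]: print(M.T@(np.array(t)-s['position']))
print(M.T@np.array([-.065,-.19,0]))
grab('wrist','w3');grab('side','s3')
E
```

```text
time: 4.12
position: [0.4159, 0.2208, 0.2181]
tool_rot: [2.322, 2.113, 0.01]
ft_force: [0.2, 0.3, -0.1]
grip_width: 0.16
[0.41588324 0.220753   0.21811933] 13.926584218158501 [ 0.20523903  0.27382843 -0.12604596] [ 0.02921229  0.04103455 -0.01371033]
[-0.20285859  0.09359112  0.0029907 ]
[-0.3981279   0.04674965  0.00211113]
[-0.19526931 -0.04684147 -0.00087957]
```

View pics/w3.png

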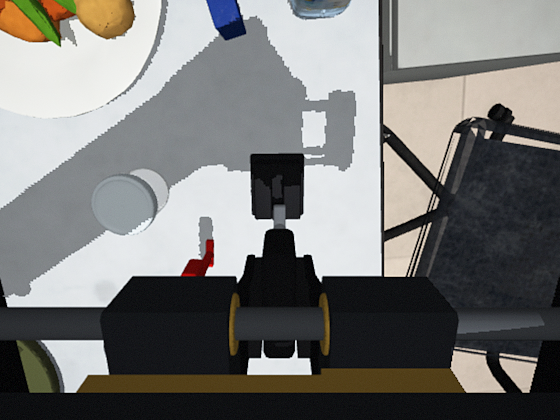

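View pics/s3.png

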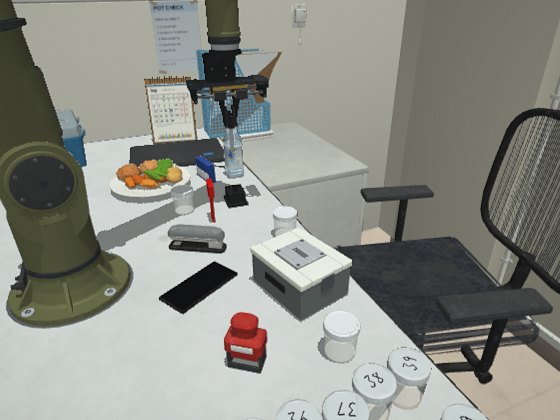

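```bash
python3 -m pendant '[[[0,0,0],[-0.034,0.016,0],1],[[0,0,0],[-0.034,0.016,0],1],[[0,0,0],[-0.034,0.016,0],1],[[0,0,0],[-0.034,0.016,0],1],[[0,0,0],[-0.034,0.015,0],1],[[0,0,0],[-0.033,0.015,0],1],[[0,0,0],[0,0,0],1]]'
python3 -m pendant '[[[0,0,0],[-0.04,-0.008,0],1],[[0,0,0],[-0.04,-0.008,0],1],[[0,0,0],[-0.04,-0.008,0],1],[[0,0,0],[-0.04,-0.008,0],1],[[0,0,0],[-0.04,-0.008,0],1],[[0,0,-9.8],[-0.038,-0.008,0],1],[[0,0,-9.8],[0,0,0],1],[[0,0,0],[0,0,0],1]]'
python3 -m pendant '[[[0,0,0],[0,0,0],1],[[0,0,0],[0,0,0],1]]'
python3 - <<'E'
from h import *
s=monitor.get_state();print(s['position'],R.from_rotvec(s['tool_rot']).as_matrix().round(4),s['grip_width']*87,s['ft_force'],s['joint_positions'].round(2))
im=grab('wrist','w4');print(np.linalg.inv(im['world_to_cam']).round(4))
E
```

```text
time: 5.1
position: [0.4884, 0.0054, 0.2131]
tool_rot: [-2.329, -2.107, 0.004]
ft_force: [-0.4, 0.3, -0.3]
grip_width: 0.16
time: 6.1
position: [0.4183, -0.2226, 0.2137]
tool_rot: [-1.93, -2.476, -0.0]
ft_force: [0.2, 0.2, -1.1]
grip_width: 0.157
time: 6.35
position: [0.4189, -0.2228, 0.2144]
tool_rot: [-1.93, -2.479, 0.0]
ft_force: [0.2, -0.2, -1.5]
grip_width: 0.158
[ 0.41886078 -0.22283588  0.21440224] [[-2.453e-01  9.695e-01 -2.000e-04]
 [ 9.695e-01  2.453e-01  1.000e-04]
 [ 2.000e-04 -2.000e-04 -1.000e+00]] 13.742240210677709 [ 0.17924816 -0.19195698 -1.48036825] [ 0.2  -0.06  0.23  1.89  0.01  1.31  0.67]
[[ 9.694e-01 -2.342e-01 -7.330e-02  3.996e-01]
 [ 2.454e-01  9.255e-01  2.885e-01 -1.434e-01]
 [ 3.000e-04 -2.977e-01  9.547e-01  3.776e-01]
 [ 0.000e+00  0.000e+00  0.000e+00  1.000e+00]]
```

View pics/w4.png

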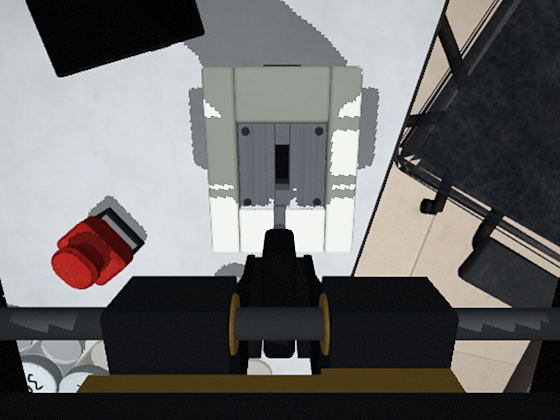

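Run:
```python
from h import *
im=ld('w4'); b=cv2.cvtColor(im['color'],cv2.COLOR_RGB2BGR); cv2.imwrite('pics/z4.png',np.clip(cv2.resize(b[110:250,225:340],None,fx=5,fy=5,interpolation=0)[:600].astype(int)*1.6,0,255).astype(np.uint8))
P=pts(im); print((P[115:215:4,282,2]*1000).round(0)); print((P[165,270:296,2]*1000).round(0))
```

```text
[ 84.  84.  82.  87.  87.  86.  87.  86.  38.  37.  38.  38.  37.  37.
  36.  38.  40.  60.  75.  87.  87.  87.  87. 150. 150.]
[87. 88. 87. 86. 86. 39. 38. 37. 37. 36. 36. 37. 37. 38. 38. 37. 37. 37.
 51. 87. 87. 88. 87. 86. 87. 88.]
```

View pics/z4.png

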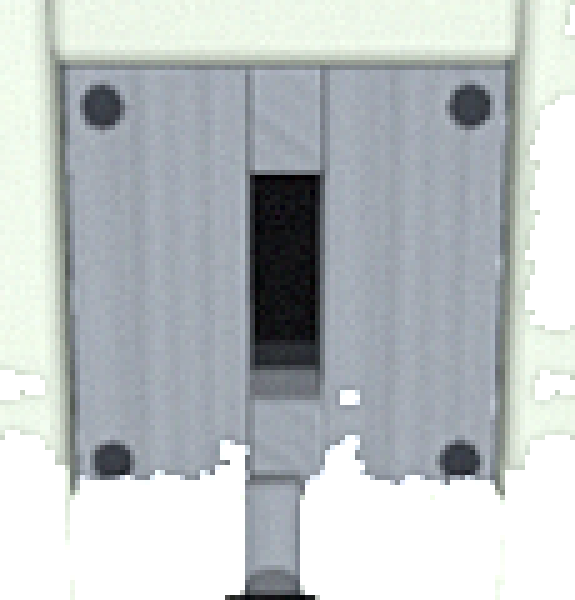

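```bash
cat > m.py <<'E'
from h import *
def ray(im,u,v,zp):
    T=np.linalg.inv(im['world_to_cam']); u=np.atleast_1d(u).astype(float);v=np.atleast_1d(v).astype(float)
    d=np.stack([(u-im['cx'])/im['fx'],-(v-im['cy'])/im['fy'],-np.ones_like(u)],-1)@T[:3,:3].T
    return T[:3,3]+d*((zp-T[2,3])/d[:,2])[:,None]
def sub(g,i):  # parabola peak
    if i<=0 or i>=len(g)-1: return float(i)
    a,b,c=g[i-1],g[i],g[i+1]; return i+.5*(a-c)/(a-2*b+c)
def edge(prof,lo,hi,sgn):
    g=sgn*np.convolve(prof,[.5,0,-.5],'same'); i=lo+np.argmax(g[lo:hi+1]); return sub(g,i)
E
python3 - <<'E'
from m import *
im=ld('w4'); g=cv2.cvtColor(im['color'],cv2.COLOR_RGB2GRAY).astype(float)
s_pos=np.array([0.41886078,-0.22283588,0.21440224])
M=R.from_rotvec([-1.93,-2.479,0]).as_matrix(); M=np.array([[-.2453,.9695,0],[.9695,.2453,0],[0,0,-1.]])
# slot sides
L=[];Rr=[]
for r in range(150,180):
    L.append((edge(g[r],268,281,-1),r)); Rr.append((edge(g[r],283,296,1),r))
L=np.array(L);Rr=np.array(Rr)
WL=ray(im,L[:,0],L[:,1],.086);WR=ray(im,Rr[:,0],Rr[:,1],.086)
t=lambda W: (W-s_pos)@M
def fit(W): W=t(W); p=np.polyfit(W[:,0],W[:,1],1); return p, np.std(np.polyval(p,W[:,0])-W[:,1])
print('slotL',fit(WL),'R',fit(WR))
for c in (278,281,284,287):
  e1=edge(g[:,c],140,150,-1); e2=edge(g[:,c],184,194,1); print(c,e1,e2, t(ray(im,[c,c],[e1,e2],.086))[:,0]*1000)
# head top
print(g[212,268:296].astype(int), g[200:230,279].astype(int))
P=pts(im); zh=np.nanmedian(P[209:220,277:283,2]); print('zh',zh)
k=(abs(P[...,2]-zh)<.006); k[:200]=False;k[:, :265]=False;k[:,295:]=False;k[228:]=False
for r in range(204,228): c=np.where(k[r])[0]; print(r,c.min() if len(c) else None,c.max() if len(c) else None, end=' ; ')
# lid/plate fits
m=(abs(P[...,2]-.086)<.006); kk,l,s,ce=cv2.connectedComponentsWithStats(m.astype(np.uint8)); i=1+np.argmax(s[1:,4]); print(cv2.minAreaRect(P[l==i][:,:2].astype(np.float32)*1000))
E
```

```text
slotL (array([-0.00837455, -0.00247438]), np.float64(6.802541304755421e-05)) R (array([-0.00422397,  0.00906247]), np.float64(5.549711769855751e-05))
278 144.125 181.125 [49.44024114 19.27751054]
281 144.11061946902655 181.5 [49.45180097 18.96230297]
284 144.12608695652173 189.42 [49.43976431 12.25567474]
287 144.1578947368421 182.41666666666666 [49.41480867 18.19089455]
[245 245 245 247 255 211  97  98 103 106 104 106 106 107 107 103  85 184
 249 249 246 246 245 244 246 246 245 245] [101  99 103 106  88  66  85 102 107 108 108 110 106 106 109 111 107 109
 107 109 106 109 110  95  71  72  75  76  59  10]
zh 0.14906609250006359
204 None None ; 205 275 283 ; 206 273 284 ; 207 273 284 ; 208 273 284 ; 209 273 284 ; 210 273 284 ; 211 273 284 ; 212 273 284 ; 213 273 284 ; 214 273 284 ; 215 273 284 ; 216 273 284 ; 217 273 284 ; 218 273 284 ; 219 273 284 ; 220 273 284 ; 221 273 284 ; 222 273 284 ; 223 273 284 ; 224 273 284 ; 225 273 284 ; 226 273 284 ; 227 273 284 ; ((414.0985412597656, -192.15673828125), (124.20698547363281, 152.60952758789062), 14.319951057434082)
```

Run:
```python
from m import *
im=ld('w4'); g=cv2.cvtColor(im['color'],cv2.COLOR_RGB2GRAY).astype(float)
s_pos=np.array([0.41886078,-0.22283588,0.21440224]);M=np.array([[-.2453,.9695,0],[.9695,.2453,0],[0,0,-1.]])
zh=.1491
L=np.array([(edge(g[r],269,277,-1),r) for r in range(208,222)]);Q=np.array([(edge(g[r],282,289,1),r) for r in range(208,222)])
print(L[:,0].round(2),Q[:,0].round(2))
tl=(ray(im,L[:,0],L[:,1],zh)-s_pos)@M; tr=(ray(im,Q[:,0],Q[:,1],zh)-s_pos)@M
print(np.polyfit(tl[:,0],tl[:,1],1),np.polyfit(tr[:,0],tr[:,1],1), np.median(tl[:,1]+tr[:,1])/2)
for r in (204.5,205,205.5): print(r,(ray(im,279,r,zh)-s_pos)@M)
# stem lower parts/ collar
P=pts(im); print((P[222:236,279,2]*1000).round())
tp=(P-s_pos)@M
print((tp[222:236,279]*1000).round(1))
# paddle top visible sides
k=(P[...,2]>.2)&(P[...,2]<.26)&(abs(tp[...,1])<.009); k[:225]=0
print(k.sum(), np.nanpercentile(tp[k],[1,50,99],axis=0).round(4))
```

```text
[273.07 273.04 273.1  273.24 273.23 273.25 273.22 273.24 273.24 273.23
 273.24 273.24 273.25 273.22] [285.77 285.34 285.01 284.96 284.96 284.94 284.94 284.95 284.96 284.95
 284.97 284.94 284.96 284.94]
[-0.00694805 -0.00285755] [0.02721473 0.00467403] 0.000994475669543588
204.5 [[0.01708468 0.00092927 0.06530224]]
205 [[0.01674182 0.00092933 0.06530224]]
205.5 [[0.01639866 0.0009294  0.06530224]]
[149. 150. 150. 153. 154. 156. 157. 218. 219. 220. 222. 224. 224. 226.]
[[  4.8   0.9  65.7]
 [  4.3   0.9  64.9]
 [  3.8   0.9  64.5]
 [  4.    0.9  61.9]
 [  3.7   0.9  60.6]
 [  3.7   0.9  58.6]
 [  3.6   0.9  57. ]
 [ 24.5   0.9  -3.4]
 [ 24.3   0.9  -4.1]
 [ 24.3   0.9  -5.6]
 [ 24.7   0.9  -8.1]
 [ 24.8   0.9  -9.5]
 [ 24.2   0.9  -9.4]
 [ 24.4   0.9 -11.2]]
3548 [[-0.0236 -0.0087 -0.0439]
 [ 0.0119  0.0004 -0.0328]
 [ 0.0247  0.0087 -0.0037]]
```

```bash
python3 -m pendant '[[[0,0,0],[0.016,0.001,0],1],[[0,0,0],[0.0157,0.0011,0],1],[[0,0,0],[0,0,0.016],1],[[0,0,0],[0,0,0.016],1],[[0,0,0],[0,0,0.013],1],[[0,0,0],[0,0,0],1],[[0,0,0],[0,0,0],1]]'
python3 - <<'E'
from m import *
s=monitor.get_state();print(s['position'],R.from_rotvec(s['tool_rot']).as_matrix().round(4),s['grip_width']*87,s['ft_force'])
im=grab('wrist','w5'); b=cv2.cvtColor(im['color'],cv2.COLOR_RGB2BGR); cv2.imwrite('pics/z5.png',cv2.resize(b[130:250,210:350],None,fx=5,fy=5,interpolation=0))
P=pts(im); print((P[140:232:2,279,2]*1000).round())
E
```

```text
time: 7.28
position: [0.4131, -0.1927, 0.1697]
tool_rot: [1.93, 2.478, -0.0]
ft_force: [-0.1, -0.6, -0.9]
grip_width: 0.161
[ 0.41308115 -0.19270434  0.16967561] [[-2.448e-01  9.696e-01  2.000e-04]
 [ 9.696e-01  2.448e-01 -2.000e-04]
 [-2.000e-04  2.000e-04 -1.000e+00]] 14.017238173002681 [-0.07455385 -0.62268385 -0.8796461 ]
[ 86.  86.  85.  84.  85.  86.  85.  85.  86.  85.  85.  85.  86.  85.
  86.  85.  85.  87.  87.  88.  86.  86.  86.  87.  89.  87.  87.  88.
  38.  39.  38.  37.  37. 101. 105. 104. 105. 105. 105. 104. 103. 105.
 106. 110. 113. 175.]
```

View pics/z5.png

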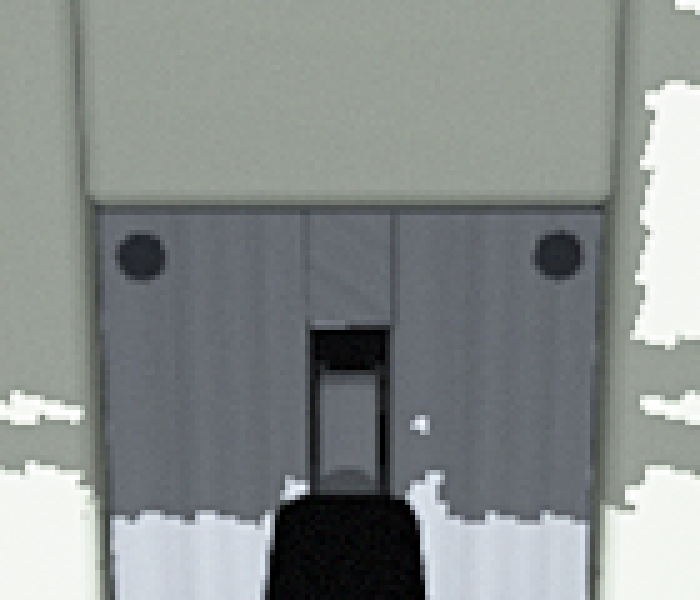

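Run:
```python
from m import *
im=ld('w5'); g=cv2.cvtColor(im['color'],cv2.COLOR_RGB2GRAY).astype(float)
s_pos=np.array([0.41308115,-0.19270434,0.16967561]);M=np.array([[-.2448,.9696,0],[.9696,.2448,0],[0,0,-1.]])
zh=.1044
T=lambda u,v,z:((ray(im,u,v,z)-s_pos)@M)*1000
rows=np.arange(207,224)
for r in (198,200,210,216,222): print(r,g[r,266:296].astype(int))
print(g[190:232,279].astype(int)); 
sl=np.array([edge(g[r],268,274,-1) for r in range(197,224)]);sr=np.array([edge(g[r],285,291,1) for r in range(197,224)])
print(sl.round(1),sr.round(1))
rr=np.arange(197,224)
a=T(sl,rr,.086);b=T(sr,rr,.086);print('slot',np.median(a[:,1]),np.median(b[:,1]),np.polyfit(a[:,0],a[:,1],1),np.polyfit(b[:,0],b[:,1],1))
hl=np.array([edge(g[r],271,277,1) for r in rows]);hr=np.array([edge(g[r],282,287,-1) for r in rows])
print(hl.round(1),hr.round(1))
a=T(hl,rows,zh);b=T(hr,rows,zh);print('head',np.median(a[:,1]),np.median(b[:,1]),np.polyfit(a[:,0],a[:,1],1),np.polyfit(b[:,0],b[:,1],1))
e=edge(g[:,279],192,198,-1);print('slot end',e,T(279,e,.086)); 
e=edge(g[:,279],200,210,1);print('head end bottom?',e,T(279,e,zh),T(279,e,zh-.007))
```

```text
198 [108 107 105 108 114  79  23   5  15  11  11  11  13   9  13  16  14   9
  14  11   6  31  84 108 107 109 108 110 110 108]
200 [109 108 107 110 110  74  20   9  15  12  11  10  13  12  12   8  10  10
  10  12   2  31  87 109 106 108 110 109 108 107]
210 [108 108 110 109 111  79  22  51  97 108 109 107 109 107 109 110 108 111
 109  64  26  42  85 107 107 109 108 111 109 107]
216 [107 106 106 110 113  81  23  41  93 109 106 106 108 107 109 109 106 111
 113  59   1  35  87 109 108 105  99  95 169 150]
222 [108 107 105 109 113  82  26  39  92 110 108 111 112 113 113 111 111 110
 109  60   0  34  87 109 108 108 109 108 110 108]
[103 106 109 108 102  68   0  10   9  13  12  11  10   0  47  78  89 107
 109 107 107 111 108 109 111 107 107 110 110 107 110 110 113  97  70  78
  75  80  61   9   3   6]
[271.2 271.3 271.3 271.2 271.4 271.2 271.2 271.3 271.3 271.1 271.1 271.
 271.1 271.  271.1 271.  271.1 271.1 271.1 271.  271.1 271.1 271.  271.1
 271.1 271.1 271.1] [287.5 287.5 287.3 287.4 287.3 287.5 287.8 287.8 287.7 287.6 287.6 287.7
 287.7 287.6 287.7 287.5 287.4 287.4 287.4 287.4 287.4 287.4 287.4 287.4
 287.4 287.4 287.5]
slot -4.705076898475047 7.075219615978166 [ 0.01526662 -4.76972074] [-1.86395049e-03  7.10134357e+00]
[273.5 273.5 273.4 273.4 273.4 273.4 273.5 273.5 273.5 273.5 273.5 273.5
 273.4 273.5 273.5 273.6 273.6] [284.9 284.9 284.9 284.9 284.9 284.9 284.9 284.9 284.9 284.9 284.9 284.9
 284.9 284.9 284.9 284.9 284.9]
head -2.7114859501348234 4.90829436009685 [-2.43584203e-03 -2.68498114e+00] [-0.00710142  4.97731564]
slot end 195.08490566037736 [[18.73558962  0.98776227 83.67561   ]]
head end bottom? 204.03246753246754 [[17.35244291  0.9708635  65.27561   ]] [[15.37855994  0.97787731 72.27561   ]]
```

Head and slot are aligned to 0.1 mm across the slot and 0.9 mm along it. I'll correct the 0.9 mm and go down gently.

```bash
python3 -m pendant '[[[0,0,0],[0.0009,0.0001,0.004],1],[[0,0,0],[0,0,0.004],1],[[0,0,0],[0,0,0.002],1],[[0,0,0],[0,0,0.0015],1],[[0,0,0],[0,0,0.0015],1],[[0,0,0],[0,0,0.0015],1],[[0,0,0],[0,0,0],1]]'
python3 - <<'E'
from h import *
s=monitor.get_state();print(s['position'],s['ft_force'],s['torque'],s['grip_width']*87)
E
```

```text
time: 8.2
position: [0.4127, -0.1915, 0.155]
tool_rot: [-1.93, -2.479, 0.0]
ft_force: [-1.1, 0.4, -0.9]
grip_width: 0.155
[ 0.41273433 -0.19146696  0.15496193] [-1.13782852  0.40128085 -0.94652763] [-0.00068958 -0.02275593  0.02536097] 13.517481222621903
```

```bash
python3 -m pendant '[[[0,0,0],[0,0,0.0015],1],[[0,0,0],[0,0,0.0015],1],[[0,0,0],[0,0,0.0015],1],[[0,0,0],[0,0,0.0015],1],[[0,0,0],[0,0,0],1]]'
python3 - <<'E'
from h import *
s=monitor.get_state();print(s['position'],s['ft_force'],s['torque'],s['grip_width']*87)
im=grab('wrist','w6');b=cv2.cvtColor(im['color'],cv2.COLOR_RGB2BGR); cv2.imwrite('pics/z6.png',cv2.resize(b[130:250,210:350],None,fx=5,fy=5,interpolation=0))
E
```

```text
time: 8.82
position: [0.4127, -0.1915, 0.1489]
tool_rot: [-1.93, -2.479, 0.0]
ft_force: [0.1, 0.0, -1.1]
grip_width: 0.161
[ 0.41267534 -0.19146686  0.14892169] [ 0.1025315   0.00592577 -1.05418923] [ 0.03536265 -0.05049635 -0.02866261] 14.013093558183394
```

View pics/z6.png

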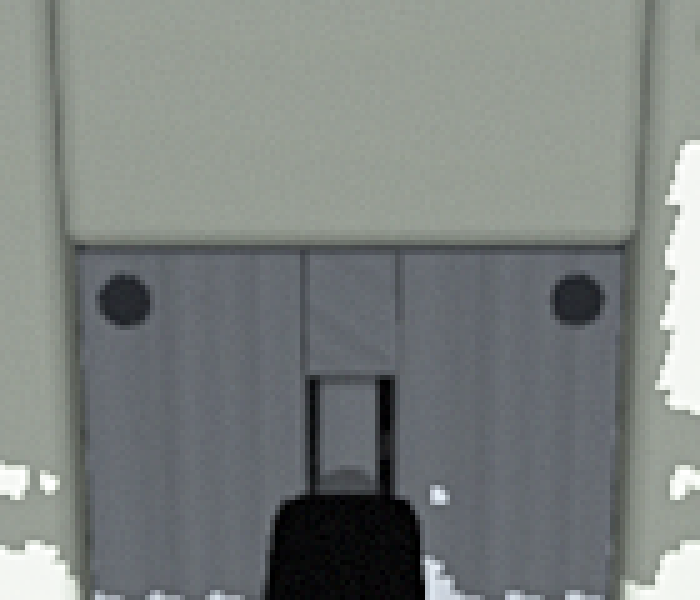

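```bash
python3 -m pendant '[[[0,0,0],[0,0.0003,0.002],1],[[0,0,0],[0,0,0.0025],1],[[0,0,0],[0,0,0.0025],1],[[0,0,0],[0,0,0.0025],1],[[0,0,0],[0,0,0.0025],1],[[0,0,0],[0,0,0.0025],1],[[0,0,0],[0,0,0.0025],1],[[0,0,0],[0,0,0],1]]'
python3 - <<'E'
from h import *
s=monitor.get_state();print(s['position'],s['ft_force'],s['torque'],s['grip_width']*87)
E
```

```text
time: 9.88
position: [0.4129, -0.1914, 0.1318]
tool_rot: [-1.93, -2.479, 0.0]
ft_force: [-0.3, 1.3, -0.6]
grip_width: 0.158
[ 0.41294221 -0.19137333  0.13184658] [-0.25310066  1.27073703 -0.56270997] [ 0.06779312 -0.00382386  0.02391803] 13.76544396089257
```

```bash
python3 -m pendant '[[[0,0,0],[0,0,0.002],1],[[0,0,0],[0,0,0.002],1],[[0,0,0],[0,0,0.002],1],[[0,0,0],[0,0,0],1]]'
```

```text
time: 10.38
position: [0.4129, -0.1914, 0.1259]
tool_rot: [-1.93, -2.479, 0.0]
ft_force: [-1.6, -0.2, -0.5]
grip_width: 0.156
```

```bash
python3 -m pendant '[[[0,0,0],[0,0,0.0015],1],[[0,0,0],[0,0,0.0015],1],[[0,0,0],[0,0,0],1]]'
```

```text
time: 10.75
position: [0.413, -0.1914, 0.1229]
tool_rot: [-1.93, -2.479, 0.0]
ft_force: [-0.0, -0.8, -1.1]
grip_width: 0.159
```

```bash
python3 -m pendant '[[[0,0,0],[0,0,0.0015],1],[[0,0,0],[0,0,0.0015],1],[[0,0,0],[0,0,0],1]]'
```

```text
time: 11.12
position: [0.413, -0.1914, 0.1199]
tool_rot: [-1.93, -2.479, 0.0]
ft_force: [1.2, 0.4, -1.4]
grip_width: 0.155
```

```bash
python3 -m pendant '[[[0,0,0],[0,0,0.0015],1],[[0,0,0],[0,0,0.0015],1],[[0,0,0],[0,0,0],1]]'
```

```text
time: 11.5
position: [0.413, -0.1914, 0.1169]
tool_rot: [-1.93, -2.479, 0.0]
ft_force: [-0.1, 0.5, -0.6]
grip_width: 0.156
```

```bash
python3 -m pendant '[[[0,0,0],[0,0,0.001],1],[[0,0,0],[0,0,0.001],1],[[0,0,0],[0,0,0],1]]'
```

```text
time: 11.88
position: [0.413, -0.1914, 0.115]
tool_rot: [-1.93, -2.479, 0.0]
ft_force: [-0.3, -0.6, -0.8]
grip_width: 0.156
```

```bash
python3 -m pendant '[[[0,0,0],[0,0,0.001],1],[[0,0,0],[0,0,0.001],1],[[0,0,0],[0,0,0],1]]'
```

```text
time: 12.25
position: [0.413, -0.1914, 0.113]
tool_rot: [-1.93, -2.479, 0.0]
ft_force: [0.3, -0.2, -1.0]
grip_width: 0.159
```

```bash
python3 -m pendant '[[[0,0,0],[0,0,0.001],1],[[0,0,0],[0,0,0.001],1],[[0,0,0],[0,0,0],1]]'
```

```text
time: 12.62
position: [0.413, -0.1914, 0.111]
tool_rot: [-1.93, -2.479, 0.0]
ft_force: [0.2, 0.3, -0.0]
grip_width: 0.157
```

```bash
python3 -m pendant '[[[0,0,0],[0,0,0.001],1],[[0,0,0],[0,0,0],1]]'
```

```text
time: 12.88
position: [0.4131, -0.1914, 0.11]
tool_rot: [1.93, 2.479, -0.0]
ft_force: [-0.6, 0.9, -0.2]
grip_width: 0.156
```

```bash
python3 -m pendant '[[[0,0,0],[0,0,0.001],1],[[0,0,0],[0,0,0],1]]'
```

```text
time: 13.12
position: [0.4132, -0.1915, 0.1095]
tool_rot: [1.93, 2.479, 0.0]
ft_force: [-1.0, 0.7, 3.3]
grip_width: 0.153
```

Contact with the plunger came at TCP z of about 0.110. Now I press in further.

```bash
python3 -m pendant '[[[0,0,0],[0,0,0.001],1],[[0,0,0],[0,0,0.001],1],[[0,0,0],[0,0,0.001],1],[[0,0,0],[0,0,0.001],1],[[0,0,0],[0,0,0],1]]' 55
```

```text
time: 13.75
position: [0.4134, -0.1915, 0.1059]
tool_rot: [1.929, 2.478, 0.001]
ft_force: [-2.3, 0.2, 8.5]
grip_width: 0.156
```

```bash
python3 -m pendant '[[[0,0,0],[0,0,0.001],1],[[0,0,0],[0,0,0],1],[[0,0,0],[0,0,0],1]]'
```

```text
time: 14.12
position: [0.4135, -0.1916, 0.1052]
tool_rot: [1.929, 2.478, 0.001]
ft_force: [-2.6, 1.2, 10.6]
grip_width: 0.153
```

```bash
python3 -m pendant '[[[0,0,0],[0,0,0.001],1],[[0,0,0],[0,0,0.001],1],[[0,0,0],[0,0,0.0006],1],[[0,0,0],[0,0,0],1]]'
python3 - <<'E'
from h import *
s=monitor.get_state();print(s['position'],s['ft_force'],s['torque'],s['joint_positions'].round(3))
E
```

```text
time: 14.62
position: [0.4136, -0.1916, 0.103]
tool_rot: [1.929, 2.478, 0.001]
ft_force: [-4.0, 0.6, 13.1]
grip_width: 0.161
[ 0.41358612 -0.19163483  0.10303375] [-3.97369683  0.64716628 13.08073123] [ 0.39937475  1.09230858 -0.00841408] [ 1.780e-01  2.000e-03  1.990e-01  2.067e+00 -1.000e-03  1.071e+00
  6.250e-01]
```

```bash
python3 -m pendant '[[[0,0,0],[0,-0.0005,0.0006],1],[[0,0,0],[0,0,0],1]]'
python3 -m pendant '[[[0,0,5],[0,0,0],1],[[0,0,5],[0,0,0],1],[[0,0,0],[0,0,0],1]]'
python3 - <<'E'
from h import *
s=monitor.get_state();M=R.from_rotvec(s['tool_rot']).as_matrix();print(s['position'],s['ft_force'],s['torque'],s['joint_positions'].round(3),np.degrees(np.arctan2(M[1,1],M[0,1])))
E
```

```text
time: 14.88
position: [0.4135, -0.1917, 0.1027]
tool_rot: [1.929, 2.478, 0.002]
ft_force: [-2.4, 1.8, 13.3]
grip_width: 0.156
time: 15.25
position: [0.4149, -0.1923, 0.1032]
tool_rot: [2.136, 2.297, 0.004]
ft_force: [-0.8, 0.1, 13.1]
grip_width: 0.154
[ 0.4148531  -0.19229787  0.10321809] [-0.79010052  0.11482014 13.08789124] [ 0.13242574  0.31680185 -0.05596465] [ 1.780e-01  2.000e-03  1.990e-01  2.068e+00 -1.000e-03  1.067e+00
  4.500e-01] 4.1615146397502
```

```bash
python3 -m pendant '[[[0,0,8],[0.0005,-0.0005,0.0005],1],[[0,0,8],[0,0,0],1],[[0,0,8],[0,0,0],1],[[0,0,8],[0,0,0],1],[[0,0,0],[0,0,0],1]]'
python3 - <<'E'
from h import *
s=monitor.get_state();M=R.from_rotvec(s['tool_rot']).as_matrix();print(s['position'],s['ft_force'],s['torque'],s['joint_positions'].round(3),np.degrees(np.arctan2(M[1,1],M[0,1])),M[:,2])
E
```

```text
time: 15.88
position: [0.4148, -0.1922, 0.103]
tool_rot: [2.687, 1.618, 0.007]
ft_force: [-0.5, -0.1, 13.4]
grip_width: 0.16
[ 0.41480901 -0.19218272  0.10298543] [-0.4570397  -0.06577699 13.3939896 ] [ 0.05151818  0.12026806 -0.01647658] [ 1.770e-01  1.000e-03  2.000e-01  2.069e+00 -1.000e-03  1.065e+00
 -1.090e-01] -27.871536382766916 [ 0.00614366 -0.00211928 -0.99997888]
```

```bash
python3 -m pendant '[[[0,0,8],[0,0,0.0003],1],[[0,0,8],[0,0,0],1],[[0,0,8],[0,0,0],1],[[0,0,8],[0,0,0],1],[[0,0,8],[0,0,0],1],[[0,0,8],[0,0,0],1],[[0,0,0],[0,0,0],1],[[0,0,0],[0,0,0],1]]'
python3 - <<'E'
from h import *
s=monitor.get_state();M=R.from_rotvec(s['tool_rot']).as_matrix();print(s['position'],s['ft_force'],s['torque'],s['joint_positions'].round(3),np.degrees(np.arctan2(M[1,1],M[0,1])),M[:,2])
grab('wrist','w7')
E
```

```text
time: 16.88
position: [0.4149, -0.1923, 0.1028]
tool_rot: [3.114, 0.388, 0.01]
ft_force: [0.2, 0.1, 14.0]
grip_width: 0.153
[ 0.41494867 -0.19227062  0.10278543] [ 0.1643911   0.13808557 14.00300627] [-0.01985842  0.22790573 -0.05242041] [ 1.760e-01  1.000e-03  2.010e-01  2.069e+00 -1.000e-03  1.064e+00
 -9.460e-01] -75.81224129501516 [ 0.00641838 -0.0022769  -0.99997681]
```

View pics/w7.png

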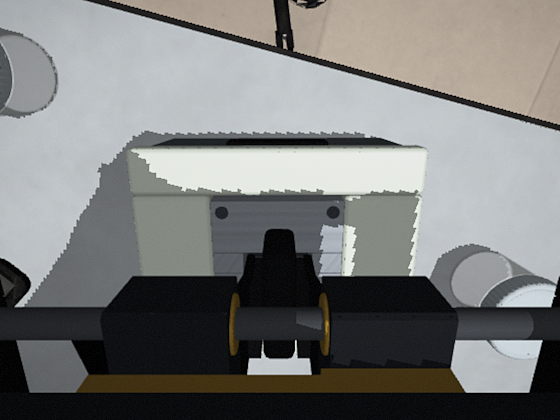

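```bash
python3 -m pendant '[[[0,0,0],[-0.0002,-0.0006,-0.001],1],[[0,0,0],[0,0,-0.001],1],[[0,0,0],[0,0,-0.001],1],[[0,0,0],[0,0,-0.001],1],[[0,0,0],[0,0,0],1]]'
python3 - <<'E'
from h import *
s=monitor.get_state();print(s['position'],s['ft_force'],s['torque'])
E
```

```text
time: 17.55
position: [0.4146, -0.192, 0.1062]
tool_rot: [3.114, 0.388, 0.01]
ft_force: [1.4, -1.6, 8.1]
grip_width: 0.158
[ 0.41462639 -0.19204111  0.10619638] [ 1.4084016  -1.61152461  8.07416998] [-0.3579171  -0.32877372 -0.00725479]
```

```bash
python3 -m pendant '[[[0,0,0],[0,0,-0.001],1],[[0,0,0],[0,0,-0.001],1],[[0,0,0],[0,0,0],1]]'
python3 - <<'E'
from h import *
s=monitor.get_state();print(s['position'],s['ft_force'],s['torque'])
E
```

```text
time: 17.92
position: [0.4145, -0.1919, 0.1078]
tool_rot: [3.114, 0.388, 0.009]
ft_force: [2.2, -0.7, 5.8]
grip_width: 0.157
[ 0.41449049 -0.19190612  0.10778076] [ 2.21417878 -0.6828577   5.81444988] [-0.56228489 -0.52872332  0.02387711]
```

```bash
python3 -m pendant '[[[0,0,0],[0,0,-0.0008],1],[[0,0,0],[0,0,-0.0006],1],[[0,0,0],[0,0,0],1]]'
python3 - <<'E'
from h import *
s=monitor.get_state();print(s['position'],s['ft_force'],s['torque'])
E
```

```text
time: 18.3
position: [0.4129, -0.191, 0.1081]
tool_rot: [3.116, 0.388, 0.004]
ft_force: [3.2, -1.3, 5.9]
grip_width: 0.155
[ 0.41288901 -0.19097679  0.1081412 ] [ 3.24953931 -1.26540248  5.87464077] [-0.34849579 -0.64338168  0.04522666]
```

```bash
python3 -m pendant '[[[0,0,0],[0.0006,0.0004,0],1],[[0,0,0],[0.0006,0.0003,0],1],[[0,0,0],[0,0,0],1]]'
python3 - <<'E'
from h import *
s=monitor.get_state();print(s['position'],s['ft_force'],s['torque'],R.from_rotvec(s['tool_rot']).as_matrix().round(4))
E
```

```text
time: 18.68
position: [0.4132, -0.191, 0.1076]
tool_rot: [3.117, 0.388, 0.0]
ft_force: [2.0, -1.0, 5.8]
grip_width: 0.156
[ 0.41318047 -0.19103548  0.10762263] [ 2.00921602 -1.03350788  5.76789696] [-0.29753706 -0.30897074  0.00276608] [[ 9.694e-01  2.453e-01  2.000e-04]
 [ 2.453e-01 -9.694e-01 -2.000e-04]
 [ 2.000e-04  3.000e-04 -1.000e+00]]
```

```bash
python3 -m pendant '[[[0,0,0],[0.0004,0.0003,-0.0006],1],[[0,0,0],[0,0,-0.0006],1],[[0,0,0],[0,0,0],1]]'
python3 - <<'E'
from h import *
s=monitor.get_state();print(s['position'],s['ft_force'],s['torque'])
E
```

```text
time: 19.05
position: [0.4133, -0.1911, 0.1085]
tool_rot: [-3.117, -0.388, 0.001]
ft_force: [0.7, -0.9, 4.0]
grip_width: 0.158
[ 0.41326379 -0.19108556  0.10850985] [ 0.65489637 -0.90302241  3.97081191] [-0.30421948 -0.17055111  0.00471722]
```

```bash
python3 -m pendant '[[[0,0,0],[0,0,-0.0006],1],[[0,0,0],[0,0,-0.0006],1],[[0,0,0],[0,0,0],1]]'
python3 - <<'E'
from h import *
s=monitor.get_state();print(s['position'],s['ft_force'],s['torque'])
E
```

```text
time: 19.42
position: [0.4132, -0.191, 0.109]
tool_rot: [-3.117, -0.388, 0.001]
ft_force: [3.3, -1.4, -4.4]
grip_width: 0.155
[ 0.41315691 -0.19099292  0.10900459] [ 3.29682074 -1.42387066 -4.40237889] [-0.51486758 -0.85754052 -0.00793496]
```

The head is caught by the groove: raising now pulls against it (−3.6 N net). I'll ease off and release.

```bash
python3 -m pendant '[[[0,0,0],[0.0003,0,0.0006],1],[[0,0,0],[0,0,0],1],[[0,0,0],[0,0,0],-1],[[0,0,0],[0,0,0],-1],[[0,0,0],[0,0,0],-1],[[0,0,0],[0,0,0],-1]]'
python3 - <<'E'
from h import *
s=monitor.get_state();print(s['position'],s['ft_force'],s['torque'])
im=grab('wrist','w8');grab('side','s8')
E
```

```text
time: 20.18
position: [0.4137, -0.1909, 0.1093]
tool_rot: [-3.117, -0.388, 0.0]
ft_force: [0.5, -0.9, -0.8]
grip_width: 0.525
[ 0.41374401 -0.19089873  0.10928904] [ 0.54305226 -0.90024885 -0.77810029] [0.01638533 0.1556697  0.04207651]
```

View pics/w8.png

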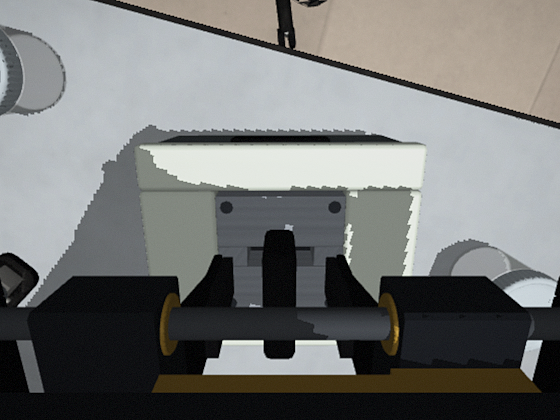

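The paddle at (279,290) stands upright, square across the slot (visible at row 255), with the fingers clear on both sides. Now I lift away.

```bash
python3 -m pendant '[[[0,0,0],[0,0,0],-1],[[0,0,0],[0,0,0],-1],[[0,0,0],[0,0,-0.02],-1],[[0,0,0],[0,0,-0.03],-1],[[0,0,0],[0,0,-0.035],-1],[[0,0,0],[0,0,-0.035],-1],[[0,0,0],[0,0,0],-1],[[0,0,0],[0,0,0],-1]]'
python3 - <<'E'
from h import *
im=grab('wrist','w9');i2=grab('side','s9');grab('scene','c9')
for i in (im,i2):
    P=pts(i); k=(P[...,2]>.11)&(P[...,2]<.16)&(np.hypot(P[...,0]-.4136,P[...,1]+.192)<.035); Q=P[k]
    print(k.sum(),cv2.minAreaRect(Q[:,:2].astype(np.float32)*1000),np.percentile(Q[:,2],[2,50,95]))
E
python3 -c "
import cv2,numpy as np
a=cv2.imread('pics/w9.png');b=cv2.imread('pics/s9.png');cv2.imwrite('pics/z9.png',np.hstack([cv2.resize(a,(400,300)),cv2.resize(b[170:330,220:400],(400,300))]))"
```

```text
time: 21.28
position: [0.4134, -0.1909, 0.2286]
tool_rot: [-3.117, -0.388, 0.001]
ft_force: [0.0, 0.4, 0.7]
grip_width: 0.996
1341 ((414.4485778808594, -190.46469116210938), (49.521644592285156, 14.890533447265625), 14.414398193359375) [0.11796815 0.14202061 0.14338889]
440 ((412.9090576171875, -194.11512756347656), (50.60725784301758, 14.973322868347168), 13.098260879516602) [0.11128352 0.13012236 0.14180166]
```

View pics/z9.png

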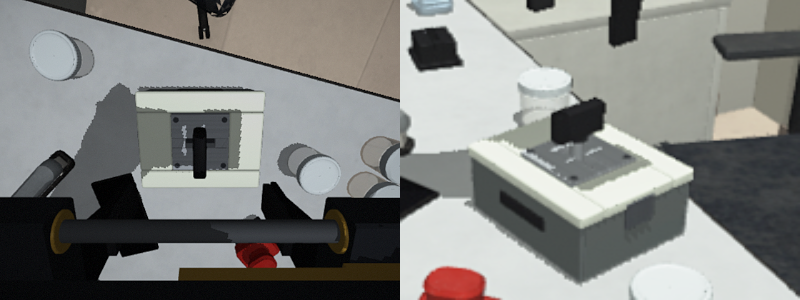

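View pics/c9.png

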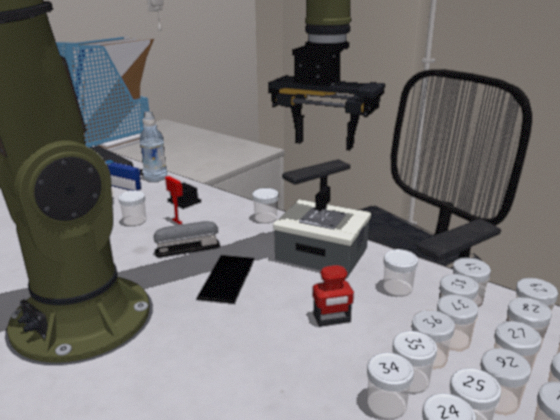

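```bash
python3 -c "
from bench import order
print(order.close_job())"
```

```text
the job is handed in; nothing more can be done
None
```

The sample carrier is locked with the T-key, and the job was handed in at about 21.5 s of the 59 s allowed.

I took the black key from its stand and lined it up with the slot using the wrist camera. I lowered it until it met the spring, pressed about 7 mm (roughly 15 N, and no reading went above that), gave it a quarter turn and let it rise. I confirmed the catch by feel: raising further met resistance at about −4 N. Then I eased off, let go and lifted away.

**Last checks:**
- **Key angle:** the grip lies at 14.4° from the wrist camera and 13.1° from the coarser side camera. The carrier is at 14.3°, so the key is square across the slot.
- **Key height:** the top of the key is at 142 mm, which fits the head sitting in the groove about 16 mm below its highest place.
- **Surroundings:** the gripper is open and clear, and the force reading is near zero. The cups and other things look unmoved in the pictures.

**Sticking on the rise:** the key stuck briefly as it rose, with sideways forces up to about 3.5 N and a 1.6 mm sideways jump. I corrected this before releasing.

**Camera disagreement:** the two cameras put the key's centre about 4 mm apart. I did not resolve this.

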